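# Chuck the lemon reamer

## Task

Take the yellow lemon reamer out of the wooden rack and stand it in the open chuck of the white drive base, shank down, with its flange on the jaws. Then turn the chuck sleeve clockwise by pushing its red posts, until the jaws grip the shank firmly and the reamer stands upright; stop once the posts push back stiffly, without overtightening, and back off. Leave the orange reamer in the rack, and the half lemons and the terracotta salt bowl where they are.

Things in the scene. Friction and masses are not known exactly. Their poses are not given: they have to be found in the camera images.
- reamer_grip (a point): YELLOW lemon reamer, loose, 112 mm tall, 150 g, standing shank down in a rack hole; z is its axis, up. From the bottom: steel shank 18 mm across, 40 mm long; yellow flange 48 mm across, 6 mm thick; white round collar 36 mm across, 40 mm high (to grip); ribbed yellow dome 34 mm across, 26 mm high. This point: on the axis, 68 mm above the foot, 28 mm above the flange's underside, 44 mm below the tip.
- reamer: The same yellow reamer; its origin is the centre of the shank's foot, 40 mm below the flange's underside.
- reamer_seat (a point): Centre of the underside of the yellow reamer's flange.
- orange_reamer_grip (a point): The same point (half-way up the white collar) of the ORANGE reamer, same sizes but with an orange flange and a dome 44 mm across, in the other hole of the rack. To be left there; which hole is which varies.
- rack: Fixed wooden rack, 85 mm (x) by 200 mm (y) by 50 mm high; origin under its centre. Two holes 27 mm wide at y = -50 and +50 mm; the reamers' flanges rest on its top.
- drive: Fixed white round drive base, 160 mm across and 40 mm high, carrying a three-jaw chuck, its axis upright through the centre and its mouth upwards; origin under its centre.
- chuck_mouth (a point): On the chuck's axis, level with the tops of the three jaws (85 mm above the worktop), where the flange's underside comes to rest. At the start the jaws leave a hole 25 to 30 mm across, 33 mm deep, with 12 mm free below them; they move in together as the sleeve turns clockwise seen from above, and centre the shank.
- post0 (a point): Centre of the top of one of the sleeve's three red posts, 120 degrees apart: upright, 16 mm across, 85 mm from the chuck's axis, top 117 mm and lower end 54 mm above the worktop. Turning freely takes a push of 2 to 5 N; once the jaws bite it climbs some 3 to 5 N per 0.1 rad, and eases by several N when the motion pauses. 12 to 20 N while moving is firm; over 25 N is too tight.
- post1 (a point): Top of the second post.
- post2 (a point): Top of the third post.
- jaw0: One of the three dark steel chuck jaws, 18 mm wide, its top 85 mm above the worktop; origin near the chuck's axis at the height of the worktop, moving with the jaw.
- jaw1: The second jaw.
- jaw2: The third jaw.
- lemon_half: Half lemon, cut face up, 64 mm across and 32 mm high, loose, on the worktop near the robot; origin under its centre.
- salt_bowl: Small terracotta bowl, 72 mm across and 35 mm high, loose, beyond the rack; origin under its centre.
- lemon_half_b: The other half lemon, alike, to the left of the drive base.
- sleeve: The chuck sleeve: a steel ring 92 mm across, 46 to 78 mm above the worktop, with three spokes 12 mm thick, 62 mm up, that end in the red posts; origin on the chuck's axis at the worktop. It turns clockwise seen from above to close the jaws, and stays where it is left. How far it must turn differs each time, from 1 to 2 rad: only the push on the posts tells.

How it is judged (in metres and radians):
On the way, in this order (a step that is already met when the one before it is completed fails the run):
1. the yellow reamer stands in the open chuck, flange on the jaws, let go of (horizontal distance between reamer_seat and chuck_mouth below 0.01 m and z of reamer_seat in the frame of chuck_mouth below 0.004 m and angle between reamer_grip's own z axis and vertical below 0.15 rad and contact force between the fingers and reamer below 0.1 N), for 0.2 s.
2. the three jaws have closed on the shank (contact force between each of jaw0, jaw1, jaw2 and reamer above 15 N), for 0.1 s.
At the end, for the whole second after the job is handed in: The yellow reamer is clamped in the chuck: each of the three jaws presses on its shank with more than 15 N after the sleeve is let go, its flange lies within 4 mm of the jaw tops, it is centred within 3 mm, upright within 3 degrees and at rest (all of step 2 and horizontal distance between reamer_seat and chuck_mouth below 0.003 m and z of reamer_seat in the frame of chuck_mouth below 0.004 m and angle between reamer_grip's own z axis and vertical below 0.05 rad and linear speed of reamer below 0.01 m/s); the robot touches nothing.
It fails at once if the chuck is overtightened (more than 35 N on the sleeve) (contact force between the fingers and sleeve above 35 N).
It fails at once if the orange reamer is taken out of or shoved about in the rack (distance of orange_reamer_grip from where it was at the start of the episode above 0.02 m).
It fails at once if a half lemon or the salt bowl is pushed aside (distance of any of lemon_half, lemon_half_b, salt_bowl from where it was at the start of the episode above 0.03 m).
It also fails if it takes over 72 s, if anything falls off the work surface, if the arm or the gripper's body presses on something with over 40 N, if the wrist force passes 120 N, or if a joint passes its speed limit or range.

## Robot

A 6-joint arm with a two-finger parallel gripper is mounted at the origin on the work surface. World frame = base frame: x ahead of the robot, y to its left, z up, the work surface at z = 0. Lengths are in m, angles in degrees, forces in N, time in s.
With the tool pointing down it reaches from about 0.4 to 0.825 m from the base axis. Payload 7 kg.
Tool frame: the origin (TCP) lies midway between the tips of the shut fingers; the grasp point (between the pads) lies hold_point_z behind it (hold_point_z is the distance from the TCP to the grasp point, in m); z points along the fingers, y is the line along which they close (so a half turn about z gives the same grasp; the last joint's range is limited). The gripper opens to 88 mm and grips with 3 to 60 N. Pads are 19 mm wide; open, the fingers measure 130 mm over their backs; the gripper's body (78 mm by 193 mm) begins 47 mm behind the grasp point.
Start: joints at [-46.633, 20.546, 0.682, 0, -70.136, -16.507], TCP at [0.305, -0.602, 0.227] pointing down, gripper open.
Joint ranges: [-176.03, 176.03], [-82.01, 121.73], [-58.28, 71.71], [-173.87, 95.51], [-174.79, -0.11], [-173.66, 173.66]. Speed limits (degrees/s): [136.94, 136.94, 172.46, 180, 180, 180].

## Interface

Orientations are given as [roll, pitch, yaw] about the fixed x, y, z axes, in that order (R = Rz(yaw) Ry(pitch) Rx(roll)).
In Python, from plant import * gives the robot as it stands.
- The arm moves only by the tool step_arm, never from a script. Its argument "steps" is a list that holds one entry, the list of rows, each a list of 6 numbers: the shift along the tool's x, y, z scaled (see below), then the turn, a rotation vector about the tool's x, y, z scaled (see below). In form: [[[tx, ty, tz, wx, wy, wz], ...]]. A call has 1 to 20 rows; each row is the pose to reach, as a shift and turn from the pose commanded when the call began, along the tool's axes at that moment; what a row does not reach only later rows make up. The controller multiplies each number of a shift by 100 mm and each number of a turn by 0.5 rad. A row lasts 1/10 s, in which the tool goes at most 50 mm and 8.59 degrees, less where a joint would pass 70% of its speed; a pose out of reach is approached as far as the arm can. A call with a number of a shift or a turn outside -1 to 1 is refused whole. A call with a gripper value outside its range is refused whole. "jaw" is the closure in counts, from 0 (fully open) to 255 (shut), set as the call begins (left out, the last holds). The fingers move at their own pace and stop on an object; the grip force is fixed at half the most. Time passes only in rows, so rows that repeat a pose let the fingers close. It gives the time, the measured TCP pose, the force, the opening and the grip force at its end, in the units of the state.
- get_obs(): the state, without advancing time (a new reading comes with each control period).
- snapshot(name): name is "side" or "top"; returns (picture, depth): 480x640x3 uint8, red, green, blue; 480x640 float32, m along the optical axis (not along the pixel's ray), 0 where there is no reading.
- calibration(name): a dict with "mtx" (3x3 intrinsics, pixels), "rvec" (rotation vector, rad) and "tvec" (3), from world to camera coordinates, as OpenCV has them. Camera axes: x right, y down, z forward; pixel columns grow to the right and rows downward; lengths in m; the calibration is good to about 2 mm. A picture is of the moment at which its call begins. calibration takes no time and is no camera call.
- close_job(): hands the job in; it is judged then, once.
The state is a dict: "clock": time; "joint_pos": joint angles; "qvel": joint speeds; "tau": joint torques, N m; "tool_pos": TCP position; "orientation": TCP orientation; "force": force on the tool from outside, world axes, zero at the start; "moment": the same for the moment, N m; "opening": finger opening in m; "gripper_force": force on a finger pad.
Only numpy, scipy, OpenCV 4.12 (cv2) and the standard library are available. Lean on these libraries where they do the work, as an engineer would, in place of code of your own. Each camera call takes 0.05 s, during which the arm holds its last target. There are 200 camera calls.

## Working session

There is one attempt and no reset: what is moved stays moved. The work goes in short steps, Python scripts to look and compute and a tool call to move; the robot and the scene stay as the last step left them, time stands still between calls to the robot, and variables do not carry over. Pictures are saved under pics/ and viewed, at most 10 in all, crops included, and the job is handed in when it is done.

Besides the shell and the picture viewer there is one more tool, called after "Emit:" as name(argument=value, ...) on one line, values as JSON. step_arm: Moves the arm, as the interface text tells. Its arguments: {"type":"object","properties":{"steps":{"type":"array","items":{"type":"array","items":{"type":"array","items":{"type":"number","minimum":-1,"maximum":1}}}},"jaw":{"type":"number"}},"required":["steps"]}

```bash
ls; mkdir -p pics; python3 - <<'E'
from plant import *
import cv2,numpy as np
o=get_obs();print(o)
for n in("top","side"):
    im,d=snapshot(n);cv2.imwrite(f"pics/{n}0.png",im[:,:,::-1]);np.save(f"{n}0.npy",d);c=calibration(n)
    R=cv2.Rodrigues(np.array(c["rvec"],float))[0];print(n,c["mtx"],-R.T@np.array(c["tvec"]).ravel(),R[2])
E
```

```text
pics
{'clock': 0.0, 'joint_pos': array([-4.66341937e+01,  2.05907450e+01,  6.32339574e-01, -1.96795931e-02,
       -7.01348923e+01, -1.65078031e+01]), 'qvel': array([-0.0181279 ,  0.00574851,  0.00063394,  0.03486092, -0.04448253,
        0.02350751]), 'tau': array([-2.31527352e-03, -5.82722068e+01,  2.93053865e+01,  6.99752927e+00,
        6.80784593e-03, -1.58754528e-04]), 'tool_pos': array([ 0.30470898, -0.60175392,  0.22562096]), 'orientation': array([ 1.79905291e+02, -8.77525959e-03, -1.53148692e+02]), 'force': array([ 0.21754495, -0.20449356, -0.42626045]), 'moment': array([ 0.03561476,  0.02872952, -0.01157736]), 'gripper_force': 0.0, 'opening': 0.0873955647985056}
top [[510.46313909   0.         313.84822362]
 [  0.         510.46313909 241.05960814]
 [  0.           0.           1.        ]] [0.374034   0.00970784 0.99605515] [ 0.16759662 -0.00468735 -0.98584451]
side [[480.00135695   0.         324.30887592]
 [  0.         480.00135695 236.44272341]
 [  0.           0.           1.        ]] [0.35082757 0.64776831 0.52504572] [ 0.22986476 -0.81781165 -0.52758535]
```

View pics/top0.png

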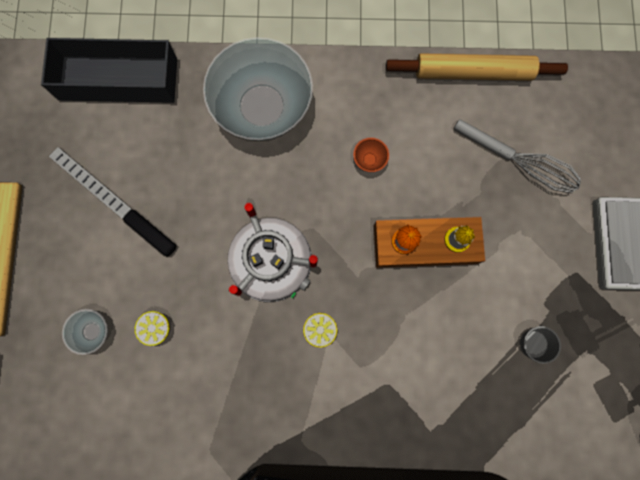

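View pics/side0.png

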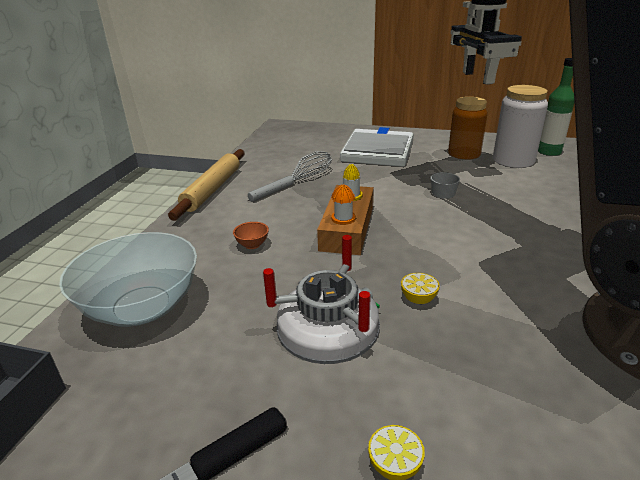

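The top view shows the yellow reamer at (460,238), the orange one at (407,238), and the chuck at about (268,255). Its red posts are at (250,208), (313,261) and (235,290). The side view shows the same layout, with the posts at (347,240), (269,270) and (364,295). Next I'll measure these from the point clouds.

```bash
cat > h.py <<'E'
from plant import *
import cv2,numpy as np
from scipy.optimize import least_squares
def cloud(n,im=None,d=None):
    if im is None: im,d=snapshot(n)
    c=calibration(n);R=cv2.Rodrigues(np.array(c["rvec"],float))[0];t=np.array(c["tvec"]).ravel();K=np.array(c["mtx"])
    v,u=np.mgrid[:480,:640]
    P=np.stack([(u-K[0,2])/K[0,0]*d,(v-K[1,2])/K[1,1]*d,d],-1)
    return im,cv2.cvtColor(im,cv2.COLOR_RGB2HSV).astype(int),(P-t)@R
def circ(p,r):
    s=least_squares(lambda c:np.hypot(*(p[:,:2]-c[:2]).T)-r,p[:,:2].mean(0),loss='soft_l1',f_scale=.002)
    return s.x,np.sqrt(np.mean(s.fun**2)),len(p)
def box(P,c,r): return np.hypot(P[...,0]-c[0],P[...,1]-c[1])<r
E
python3 - <<'E'
from h import *
np.set_printoptions(precision=4,suppress=True)
for n in("top","side"):
    im=cv2.imread(f"pics/{n}0.png")[:,:,::-1].copy()
    im,H,P=cloud(n,im,np.load(f"{n}0.npy"))
    if n=="top":
        guess={k:P[v,u] for k,(u,v) in dict(y=(460,238),o=(407,238),ch=(268,258)).items()};print(guess)
    red=((H[...,0]<5)|(H[...,0]>174))&(H[...,1]>200)&(P[...,2]>.03)&box(P,guess['ch'],.15)
    k,L=cv2.connectedComponents(red.astype(np.uint8))
    for i in range(1,k):
        m=L==i
        if m.sum()<15: continue
        p=P[m];tp=p[p[:,2]>.113]
        print(n,"post",m.sum(),"top pts",len(tp),tp.mean(0) if len(tp) else 0, p[:,2].min(),p[:,2].max(),circ(p,.008)[0])
    for k in "yo":
        m=box(P,guess[k],.035)&(P[...,2]>.058);p=P[m]
        print(n,k,"max z",p[:,2].max(),"mean z>.10",p[p[:,2]>.1].mean(0))
        for a,b in((.06,.075),(.075,.092)):
            q=p[(p[:,2]>a)&(p[:,2]<b)]
            if len(q)>5: print("  collar",a,circ(q,.018))
        q=p[(p[:,2]>.1)&(p[:,2]<.112)]
        if len(q)>5: print("  dome",q.mean(0),q.min(0),q.max(0))
    m=box(P,guess['ch'],.06)&(P[...,2]>.05)&(P[...,2]<.074);print(n,"ring",circ(P[m],.046))
    m=box(P,guess['ch'],.12)&(P[...,2]>.008)&(P[...,2]<.034);print(n,"base",circ(P[m],.08))
    m=(P[...,2]>.045)&(P[...,2]<.055)&box(P,(guess['y']+guess['o'])/2,.14);p=P[m];print(n,"rack",cv2.minAreaRect((p[:,:2]*1000).astype(np.float32)),p[:,2].mean())
E
```

```text
{'y': array([ 0.5347, -0.2521,  0.1113]), 'o': array([ 0.5312, -0.1567,  0.121 ]), 'ch': array([0.5026, 0.0912, 0.0392])}
top post 82 top pts 54 [0.5821 0.1217 0.1169] 0.07730027428879219 0.1200873006436857 [0.5814 0.1248]
top post 64 top pts 51 [0.4911 0.0065 0.1174] 0.08028504845122912 0.1204399700601384 [0.4901 0.0122]
top post 72 top pts 53 [0.4369 0.1424 0.1174] 0.07197447706122757 0.11971768828131486 [0.4325 0.1452]
top y max z 0.12580250461356993 mean z>.10 [ 0.5399 -0.259   0.113 ]
  collar 0.06 (array([ 0.5424, -0.2631]), np.float64(0.0007205051878833492), 54)
  collar 0.075 (array([ 0.5423, -0.2633]), np.float64(0.0004431024114782461), 56)
  dome [ 0.5385 -0.2569  0.1065] [ 0.5252 -0.2788  0.1001] [ 0.5576 -0.2458  0.1116]
top o max z 0.125272056196189 mean z>.10 [ 0.5346 -0.1605  0.1128]
  collar 0.06 (array([ 0.5372, -0.1629]), np.float64(0.0010903988578471432), 33)
  dome [ 0.5329 -0.1589  0.1067] [ 0.5134 -0.1848  0.1   ] [ 0.558  -0.1392  0.112 ]
top ring (array([0.4979, 0.089 ]), np.float64(0.01105638531699864), 430)
top base (array([0.5041, 0.0907]), np.float64(0.004
[... 690 characters left out ...]
47), 98)
  dome [ 0.5418 -0.2518  0.1059] [ 0.5263 -0.2716  0.1   ] [ 0.5599 -0.2425  0.112 ]
side o max z 0.12432675141076945 mean z>.10 [ 0.536  -0.1517  0.1112]
  collar 0.06 (array([ 0.5387, -0.1624]), np.float64(0.0012104155023061063), 125)
  collar 0.075 (array([ 0.5385, -0.1624]), np.float64(0.0012784193273306156), 150)
  dome [ 0.5352 -0.1488  0.1062] [ 0.5167 -0.1806  0.1001] [ 0.5597 -0.137   0.1118]
side ring (array([0.5044, 0.0943]), np.float64(0.012418659118269683), 1323)
side base (array([0.5054, 0.091 ]), np.float64(0.0025681649662305304), 1838)
side rack ((540.9390258789062, -211.04229736328125), (85.40576934814453, 204.93943786621094), 2.905271291732788) 0.050569180507190906
```

```bash
cat >> h.py <<'E'
from scipy.spatial.transform import Rotation as Ro
def to(x,y,z,yaw):
    "shift and turn (interface units) from the measured pose to the wanted one"
    o=get_obs();A=Ro.from_euler('xyz',o['orientation'],degrees=True)
    B=Ro.from_euler('xyz',[180,0,yaw],degrees=True)
    print("at",o['tool_pos'].round(4),o['orientation'].round(1),"t",round(o['clock'],2))
    print("go",(A.inv().apply(np.array([x,y,z])-o['tool_pos'])/.1).round(3),((A.inv()*B).as_rotvec()/.5).round(3))
E
python3 - <<'E'
from h import *
import plant
print([k for k in dir(plant) if k[0]!='_'], getattr(plant,'hold_point_z',None))
for n in("top","side"):
    im=cv2.imread(f"pics/{n}0.png")[:,:,::-1].copy()
    im,H,P=cloud(n,im,np.load(f"{n}0.npy"))
    m=box(P,(.5045,.0915),.052)&(P[...,2]>.075)&(P[...,2]<.081);p=P[m][:,:2]
    print(n,cv2.minEnclosingCircle((p*1000).astype(np.float32)))
    m=box(P,(.5045,.0915),.09)&(P[...,2]>.036)&(P[...,2]<.042);p=P[m][:,:2]
    print(n,cv2.minEnclosingCircle((p*1000).astype(np.float32)))
    m=box(P,(.5045,.0915),.052)&(P[...,2]>.083)&(P[...,2]<.09);k,L,s,c=cv2.connectedComponentsWithStats(m.astype(np.uint8))
    print([(s[i,4],P[L==i].mean(0).round(4)) for i in range(1,k)])
to(.5433,-.2626,.2,-98)
E
```

```text
['PlanningError', 'calibration', 'close_job', 'get_obs', 'hold_point_z', 'snapshot'] 0.0188
top ((503.25067138671875, 91.15263366699219), 46.79741668701172)
top ((503.7980651855469, 92.65572357177734), 74.64741516113281)
[(np.int32(95), array([0.5259, 0.09  , 0.0854])), (np.int32(98), array([0.494 , 0.1108, 0.0855])), (np.int32(96), array([0.4908, 0.0731, 0.0855]))]
side ((504.6011962890625, 93.91687774658203), 46.99922561645508)
side ((504.5843200683594, 94.53443908691406), 72.54313659667969)
[(np.int32(102), array([0.4924, 0.0759, 0.0853])), (np.int32(107), array([0.5267, 0.093 , 0.0855])), (np.int32(112), array([0.4952, 0.1142, 0.0854]))]
at [ 0.3048 -0.6018  0.2257] [ 179.9   -0.  -153.1] t 0.1
go [-3.661  1.948  0.26 ] [ 3.000e-03  1.000e-03 -1.925e+00]
```

Emit:
step_arm(steps=[[[-0.5, 0.25, 0, 0, 0, -0.48], [-1, 0.5, 0, 0, 0, -0.96], [-1, 0.5, 0, 0, 0, -0.96], [-1, 0.5, 0, 0, 0, -0.96], [-1, 0.5, 0, 0, 0, -0.96]]], jaw=0)

```text
clock: 0.6
tool_pos: [0.372, -0.5117, 0.2264]
orientation: [180.0, 0.0, -125.6]
force: [0.2, 0.1, -0.5]
opening: 0.0876
gripper_force: 0.0
```

```bash
python3 -c "
from h import *
to(.5433,-.2626,.2,-98)"
```

```text
at [ 0.372  -0.5117  0.2264] [ 180.     0.  -125.6] t 0.6
go [-3.022  0.054  0.264] [ 0.001  0.    -0.962]
```

Emit:
step_arm(steps=[[[-0.5, 0, 0, 0, 0, -0.3], [-1, 0, 0, 0, 0, -0.6], [-1, 0, 0, 0, 0, -0.96], [-1, 0, 0, 0, 0, -0.96], [-1, 0, 0, 0, 0, -0.96]]])

```text
clock: 1.1
tool_pos: [0.4294, -0.4315, 0.2263]
orientation: [180.0, 0.0, -98.4]
force: [0.4, 0.3, -0.0]
opening: 0.0876
gripper_force: 0.0
```

```bash
python3 -c "
from h import *
to(.5433,-.2626,.2,-98)"
```

```text
at [ 0.4294 -0.4315  0.2263] [180.    0.  -98.4] t 1.1
go [-1.837 -0.881  0.263] [ 0.001  0.    -0.013]
```

Emit:
step_arm(steps=[[[-0.45, -0.2, 0, 0, 0, 0], [-0.9, -0.45, 0, 0, 0, 0], [-0.9, -0.45, 0, 0, 0, 0]]])

```text
clock: 1.4
tool_pos: [0.489, -0.3464, 0.2264]
orientation: [-180.0, 0.0, -98.3]
force: [-0.3, -0.5, -0.7]
opening: 0.0876
gripper_force: 0.0
```

Emit:
step_arm(steps=[[[-0.45, -0.2, 0, 0, 0, 0], [-0.9, -0.43, 0, 0, 0, 0], [-0.94, -0.43, 0, 0, 0, 0], [-0.94, -0.43, 0.2, 0, 0, 0], [-0.94, -0.43, 0.2, 0, 0, 0], [-0.94, -0.43, 0.2, 0, 0, 0]]])

```text
clock: 2.0
tool_pos: [0.5422, -0.2626, 0.2064]
orientation: [179.9, -0.0, -98.3]
force: [0.6, -0.7, 1.6]
opening: 0.0875
gripper_force: 0.0
```

```bash
python3 -c "
from h import *
to(.5433,-.2626,.06,-98)"
```

```text
at [ 0.5422 -0.2626  0.2064] [179.9  -0.  -98.3] t 2.0
go [-0.002 -0.013  1.464] [ 0.003 -0.001 -0.011]
```

Emit:
step_arm(steps=[[[0, -0.01, 0.3, 0, 0, 0], [0, -0.01, 0.6, 0, 0, 0], [0, -0.01, 0.9, 0, 0, 0], [0, -0.01, 0.9, 0, 0, 0]]])

```text
clock: 2.4
tool_pos: [0.5413, -0.262, 0.1135]
orientation: [179.6, 0.0, -98.3]
force: [0.1, 0.6, 0.7]
opening: 0.0876
gripper_force: 0.0
```

Emit:
step_arm(steps=[[[0, 0, 0.2, 0, 0, 0], [0, 0, 0.4, 0, 0, 0], [0, 0, 0.53, 0, 0, 0], [0, 0, 0.53, 0, 0, 0], [0, 0, 0.53, 0, 0, 0]]])

```text
clock: 2.9
tool_pos: [0.5446, -0.2621, 0.0647]
orientation: [-179.9, -0.0, -98.1]
force: [0.1, 0.0, 0.5]
opening: 0.0878
gripper_force: 0.0
```

Emit:
step_arm(steps=[[[0, 0, 0, 0, 0, 0], [0, 0, 0, 0, 0, 0], [0, 0, 0, 0, 0, 0], [0, 0, 0, 0, 0, 0], [0, 0, 0, 0, 0, 0], [0, 0, 0, 0, 0, 0], [0, 0, 0, 0, 0, 0], [0, 0, 0, 0, 0, 0], [0, 0, 0, 0, 0, 0], [0, 0, 0, 0, 0, 0], [0, 0, 0, 0, 0, 0], [0, 0, 0, 0, 0, 0]]], jaw=255)

```text
clock: 4.1
tool_pos: [0.544, -0.2616, 0.0635]
orientation: [-180.0, 0.0, -98.1]
force: [0.2, 0.9, -0.7]
opening: 0.0353
gripper_force: 30.0
```

Emit:
step_arm(steps=[[[0, 0, -0.1, 0, 0, 0], [0, 0, -0.3, 0, 0, 0], [0, 0, -0.55, 0, 0, 0], [0, 0, -0.8, 0, 0, 0], [0, 0, -0.8, 0, 0, 0]]])

```text
clock: 4.6
tool_pos: [0.546, -0.2622, 0.148]
orientation: [-179.6, -0.1, -98.1]
force: [0.6, -0.7, -2.3]
opening: 0.0356
gripper_force: 30.0
```

Emit:
step_arm(steps=[[[0, 0, -0.25, 0, 0, 0], [0, 0, -0.5, 0, 0, 0], [0, 0, -0.65, 0, 0, 0], [0, 0, -0.65, 0, 0, 0], [0, 0, -0.65, 0, 0, 0]]])

```text
clock: 5.1
tool_pos: [0.5434, -0.2613, 0.2078]
orientation: [180.0, 0.0, -98.1]
force: [-0.1, -0.2, -2.2]
opening: 0.0355
gripper_force: 30.0
```

```bash
python3 -c "
from h import *
to(.5042,.0928,.21,-98)"
```

```text
at [ 0.5434 -0.2613  0.2078] [180.    0.  -98.1] t 5.1
go [-3.449  0.89  -0.019] [ 0.002  0.001 -0.005]
```

Emit:
step_arm(steps=[[[-0.25, 0.06, 0, 0, 0, 0], [-0.6, 0.15, 0, 0, 0, 0], [-0.95, 0.24, 0, 0, 0, 0]]])

```text
clock: 5.4
tool_pos: [0.5323, -0.1633, 0.2065]
orientation: [179.8, -0.0, -98.2]
force: [0.4, 0.3, -1.2]
opening: 0.0357
gripper_force: 30.0
```

Emit:
step_arm(steps=[[[-0.35, 0.1, 0, 0, 0, 0], [-0.7, 0.2, 0, 0, 0, 0], [-1, 0.26, 0, 0, 0, 0]]])

```text
clock: 5.7
tool_pos: [0.5205, -0.06, 0.207]
orientation: [179.9, -0.0, -98.1]
force: [0.5, 0.7, -1.8]
opening: 0.0356
gripper_force: 30.0
```

Emit:
step_arm(steps=[[[-0.35, 0.1, 0, 0, 0, 0], [-0.7, 0.2, 0, 0, 0, 0], [-1, 0.26, 0, 0, 0, 0]]])

```text
clock: 6.0
tool_pos: [0.509, 0.0426, 0.207]
orientation: [179.9, -0.0, -98.1]
force: [0.9, 0.1, -1.9]
opening: 0.0357
gripper_force: 30.0
```

Emit:
step_arm(steps=[[[-0.25, 0.07, 0, 0, 0, 0], [-0.4, 0.11, 0, 0, 0, 0], [-0.5, 0.13, 0, 0, 0, 0], [-0.5, 0.13, 0, 0, 0, 0], [-0.5, 0.13, 0, 0, 0, 0], [-0.5, 0.13, 0, 0, 0, 0], [-0.5, 0.13, 0, 0, 0, 0]]])

```text
clock: 6.7
tool_pos: [0.5047, 0.0918, 0.2085]
orientation: [180.0, -0.0, -98.2]
force: [-0.2, -0.2, -1.0]
opening: 0.0354
gripper_force: 30.0
```

```bash
python3 - <<'E'
from h import *
np.set_printoptions(precision=4,suppress=True)
to(.5042,.0928,.21,-98)
for n in("top","side"):
    im,H,P=cloud(n);cv2.imwrite(f"pics/{n}1.png",im[:,:,::-1])
    B=box(P,(.5042,.0928),.04);z=P[...,2]
    for a,b,r in((.155,.19,.009),(.203,.218,.018)):
        m=B&(z>a)&(z<b);print(n,a,circ(P[m],r) if m.sum()>5 else m.sum())
    m=B&(z>.12);print(z[m].min())
    m=box(P,(.5042,.0928),.052)&(z>.083)&(z<.09);k,L,s,c=cv2.connectedComponentsWithStats(m.astype(np.uint8))
    print([(s[i,4],P[L==i].mean(0)) for i in range(1,k)])
E
```

```text
at [0.5047 0.0918 0.2085] [180.   -0.  -98.2] t 6.7
go [-0.009  0.007 -0.015] [ 0.    -0.    -0.007]
top 0.155 0
top 0.203 2
0.19570628798035497
[(np.int32(38), array([0.4893, 0.0677, 0.0856])), (np.int32(1), array([0.4735, 0.0651, 0.0842]))]
side 0.155 (array([0.5039, 0.0915]), np.float64(0.0008025493567403705), 202)
side 0.203 (array([0.5037, 0.0923]), np.float64(0.006837064996030386), 343)
0.1568396114752142
[(np.int32(103), array([0.4922, 0.0758, 0.0853])), (np.int32(108), array([0.5268, 0.0927, 0.0854])), (np.int32(112), array([0.4952, 0.1143, 0.0854]))]
```

View pics/side1.png

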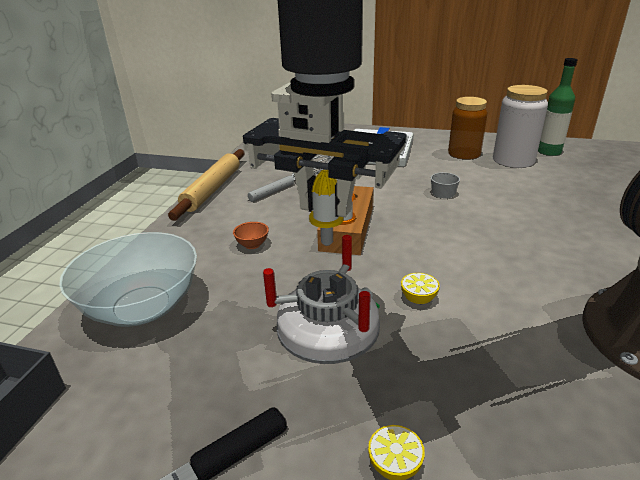

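The side view shows the reamer held upright, with its foot at about (328,243) above the chuck at (328,290). In this camera the chuck axis is about 2 mm further in +y, so I'll correct for that and descend.

Emit:
step_arm(steps=[[[-0.02, 0, 0.2, 0, 0, 0], [-0.02, 0, 0.4, 0, 0, 0], [-0.02, 0, 0.55, 0, 0, 0], [-0.02, 0, 0.6, 0, 0, 0], [-0.02, 0, 0.6, 0, 0, 0], [-0.02, 0, 0.6, 0, 0, 0], [-0.02, 0, 0.6, 0, 0, 0]]])

```text
clock: 7.5
tool_pos: [0.5056, 0.0948, 0.1495]
orientation: [-179.9, 0.0, -98.1]
force: [0.7, 0.8, -2.3]
opening: 0.0356
gripper_force: 30.0
```

```bash
python3 - <<'E'
from h import *
np.set_printoptions(precision=4,suppress=True)
to(.5052,.0938,.0985,-98)
im,H,P=cloud("side");cv2.imwrite("pics/side2.png",cv2.resize(im[200:360,230:430,::-1],None,fx=3,fy=3))
B=box(P,(.5052,.0938),.03);z=P[...,2]
m=box(P,(.505,.094),.0125)&(z>.1)&(z<.13);print(circ(P[m],.009))
E
```

```text
at [0.5056 0.0948 0.1495] [-179.9    0.   -98.1] t 7.5
go [0.01  0.003 0.51 ] [-0.003  0.002 -0.005]
(array([0.5046, 0.0944]), np.float64(0.0007889427140492333), 164)
```

View pics/side2.png

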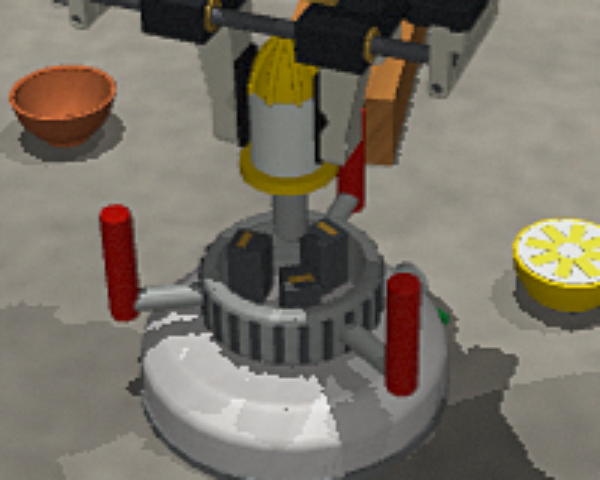

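The crop shows the shank foot at about (290,240), just above the middle of the three jaws. I'll lower it in.

Emit:
step_arm(steps=[[[0, 0, 0.08, 0, 0, 0], [0, 0, 0.15, 0, 0, 0], [0, 0, 0.2, 0, 0, 0], [0, 0, 0.25, 0, 0, 0], [0, 0, 0.25, 0, 0, 0]]])

```text
clock: 8.05
tool_pos: [0.5045, 0.0943, 0.1226]
orientation: [179.9, -0.1, -98.1]
force: [-0.2, 0.4, -1.8]
opening: 0.0355
gripper_force: 30.0
```

Emit:
step_arm(steps=[[[0, 0, 0.05, 0, 0, 0], [0, 0, 0.1, 0, 0, 0], [0, 0, 0.15, 0, 0, 0], [0, 0, 0.2, 0, 0, 0], [0, 0, 0.22, 0, 0, 0], [0, 0, 0.22, 0, 0, 0], [0, 0, 0.22, 0, 0, 0]]])

```text
clock: 8.75
tool_pos: [0.5051, 0.0946, 0.1016]
orientation: [-180.0, -0.0, -98.1]
force: [-1.0, 0.1, -2.2]
opening: 0.0354
gripper_force: 30.0
```

Slow final descent to contact.

Emit:
step_arm(steps=[[[0, 0, 0.01, 0, 0, 0], [0, 0, 0.02, 0, 0, 0], [0, 0, 0.025, 0, 0, 0], [0, 0, 0.025, 0, 0, 0], [0, 0, 0.025, 0, 0, 0]]])

```text
clock: 9.25
tool_pos: [0.505, 0.0946, 0.0991]
orientation: [-180.0, 0.0, -98.1]
force: [-0.3, -0.3, -2.3]
opening: 0.0357
gripper_force: 30.0
```

```bash
python3 - <<'E'
from h import *
to(.5046,.0942,.0985,-98)
im,H,P=cloud("side");cv2.imwrite("pics/side3.png",cv2.resize(im[200:360,230:430,::-1],None,fx=3,fy=3))
z=P[...,2];m=(H[...,0]>20)&(H[...,0]<32)&(H[...,1]>150)&box(P,(.505,.094),.03)&(z<.105)
print(np.percentile(z[m],[2,10,50,90]))
E
```

```text
at [0.505  0.0946 0.0991] [-180.     0.   -98.1] t 9.25
go [0.004 0.003 0.006] [-0.     0.    -0.005]
[0.08575111 0.08702909 0.09115296 0.09278064]
```

Emit:
step_arm(steps=[[[0, 0, 0.008, 0, 0, 0], [0, 0, 0.008, 0, 0, 0], [0, 0, 0.008, 0, 0, 0]]])

```text
clock: 9.6
tool_pos: [0.5052, 0.0946, 0.0985]
orientation: [-180.0, 0.0, -98.1]
force: [-1.1, -0.1, 1.8]
opening: 0.0355
gripper_force: 30.0
```

Emit:
step_arm(steps=[[[0, 0, 0, 0, 0, 0], [0, 0, 0, 0, 0, 0], [0, 0, 0, 0, 0, 0], [0, 0, 0, 0, 0, 0], [0, 0, 0, 0, 0, 0], [0, 0, 0, 0, 0, 0], [0, 0, 0, 0, 0, 0]]], jaw=80)

```text
clock: 10.3
tool_pos: [0.505, 0.0945, 0.0983]
orientation: [180.0, 0.0, -98.1]
force: [-0.3, 0.5, -0.2]
opening: 0.0599
gripper_force: 0.0
```

Emit:
step_arm(steps=[[[0, 0, -0.2, 0, 0, 0], [0, 0, -0.5, 0, 0, 0], [0, 0, -0.9, 0, 0, 0], [0, 0, -0.9, 0, 0, 0]]])

```text
clock: 10.7
tool_pos: [0.5079, 0.0956, 0.1936]
orientation: [-179.6, 0.2, -98.1]
force: [0.7, 0.4, -0.6]
opening: 0.0597
gripper_force: 0.0
```

```bash
python3 - <<'E'
from h import *
np.set_printoptions(precision=4,suppress=True)
im,H,P=cloud("side");cv2.imwrite("pics/side4.png",cv2.resize(im[180:360,230:430,::-1],None,fx=3,fy=3))
B=box(P,(.5046,.094),.035);z=P[...,2]
for a,b in((.095,.108),(.112,.128)):
    m=B&(z>a)&(z<b);print(a,circ(P[m],.018))
print(z[B&(z<.165)].max())
to(.61,.19,.2,42)
E
```

```text
0.095 (array([0.5041, 0.0942]), np.float64(0.0008171096329251446), 167)
0.112 (array([0.5042, 0.0943]), np.float64(0.0008484947890101135), 217)
0.1588344202777471
at [0.5066 0.0953 0.191 ] [-179.7    0.2  -98.1] t 10.75
go [-1.083 -0.891 -0.082] [-0.012 -0.008 -4.891]
```

View pics/side4.png

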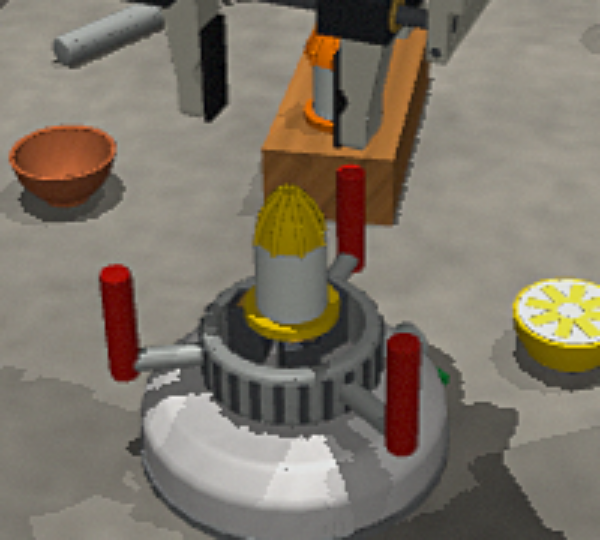

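The reamer now stands upright and centred, with the flange on the jaws and the fingers off it. I'll shut the gripper and go behind the far post, rotating the tool so its x axis is radial.

Emit:
step_arm(steps=[[[0, 0, -0.1, 0, 0, -0.2], [-0.4, -0.23, -0.1, 0, 0, -0.4], [-0.84, -0.47, -0.1, 0, 0, -0.6], [-0.84, -0.47, -0.1, 0, 0, -0.84], [-0.84, -0.47, -0.1, 0, 0, -0.84]]], jaw=255)

```text
clock: 11.25
tool_pos: [0.5632, 0.1716, 0.1964]
orientation: [179.8, -0.0, -73.9]
force: [0.0, -0.6, -1.1]
opening: 0.0259
gripper_force: 0.0
```

Emit:
step_arm(steps=[[[0, 0, 0, 0, 0, -0.28], [0, 0, 0, 0, 0, -0.56], [0, 0, 0, 0, 0, -0.84]]])

```text
clock: 11.55
tool_pos: [0.5625, 0.1701, 0.1978]
orientation: [179.9, 0.0, -49.9]
force: [-0.8, -0.5, 0.3]
opening: 0.0029
gripper_force: 0.0
```

Emit:
step_arm(steps=[[[0, 0, 0, 0, 0, -0.28], [0, 0, 0, 0, 0, -0.56], [0, 0, 0, 0, 0, -0.84]]])

```text
clock: 11.85
tool_pos: [0.5625, 0.1701, 0.1979]
orientation: [180.0, 0.0, -25.9]
force: [0.2, 0.6, 0.4]
opening: 0.0004
gripper_force: 0.0
```

Emit:
step_arm(steps=[[[0, 0, 0, 0, 0, -0.28], [0, 0, 0, 0, 0, -0.56], [0, 0, 0, 0, 0, -0.84]]])

```text
clock: 12.15
tool_pos: [0.5625, 0.1701, 0.1979]
orientation: [180.0, 0.0, -1.8]
force: [0.1, -0.1, 0.1]
opening: 0.0007
gripper_force: 0.0
```

Emit:
step_arm(steps=[[[0, 0, 0, 0, 0, -0.28], [0, 0, 0, 0, 0, -0.56], [0, 0, 0, 0, 0, -0.84], [0, 0, 0, 0, 0, -0.84], [0, 0, 0, 0, 0, -0.84]]])

```text
clock: 12.65
tool_pos: [0.5629, 0.1705, 0.1981]
orientation: [-180.0, 0.0, 21.8]
force: [-0.2, -0.5, 0.1]
opening: 0.0004
gripper_force: 0.0
```

```bash
python3 -c "
from h import *
to(.565,.172,.088,22)
print(get_obs()['joint_pos'])"
```

```text
at [0.5629 0.1705 0.1981] [-180.     0.    21.8] t 12.65
go [ 0.025 -0.006  1.101] [-0.     0.001 -0.007]
[ 3.58757305e+01  1.36022989e+01 -1.29612407e+01 -9.54179387e-03
 -6.34536307e+01  7.59398585e+01]
```

Emit:
step_arm(steps=[[[0.02, 0, 0.3, 0, 0, 0], [0.02, 0, 0.6, 0, 0, 0], [0.02, 0, 0.9, 0, 0, 0], [0.02, 0, 0.9, 0, 0, 0]]])

```text
clock: 13.05
tool_pos: [0.5624, 0.1701, 0.1043]
orientation: [180.0, 0.4, 21.9]
force: [-0.7, 0.4, 0.2]
opening: 0.0002
gripper_force: 0.0
```

Emit:
step_arm(steps=[[[0, 0, 0.1, 0, 0, 0], [0, 0, 0.2, 0, 0, 0], [0, 0, 0.2, 0, 0, 0], [0, 0, 0.2, 0, 0, 0]]])

```text
clock: 13.45
tool_pos: [0.5656, 0.172, 0.0888]
orientation: [-180.0, -0.0, 22.2]
force: [0.4, -0.9, 0.5]
opening: 0.0003
gripper_force: 0.0
```

```bash
cat >> h.py <<'E'
O=np.array([.505,.094])
def turn(*deltas):
    "rows that turn the tool rigidly, clockwise, about the chuck axis by so many rad"
    o=get_obs();y=np.radians(o['orientation'][2]);v=O-o['tool_pos'][:2]
    c=np.array([v@[np.cos(y),np.sin(y)],v@[np.sin(y),-np.cos(y)]])
    print("axis in tool xy",c.round(4),"z",o['tool_pos'][2].round(4),"yaw",o['orientation'][2].round(1),"F",o['force'].round(1),"push",round(float(o['force'][:2]@[-np.sin(y),np.cos(y)]),1),"t",round(o['clock'],2),"j6",o['joint_pos'][5].round(0))
    for d in deltas:
        R=np.array([[np.cos(d),-np.sin(d)],[np.sin(d),np.cos(d)]]);s=(c-R@c)/.1
        print(d,[round(s[0],3),round(s[1],3),0,0,0,round(d/.5,3)])
E
python3 -c "
from h import *
turn(.05,.1,.15,.2,.25,.3,.35,.4)"
```

```text
axis in tool xy [-0.0855  0.0494] z 0.0888 yaw 22.2 F [ 0.4 -0.9  0.5] push -0.9 t 13.45 j6 76.0
0.05 [np.float64(0.024), np.float64(0.043), 0, 0, 0, 0.1]
0.1 [np.float64(0.045), np.float64(0.088), 0, 0, 0, 0.2]
0.15 [np.float64(0.064), np.float64(0.133), 0, 0, 0, 0.3]
0.2 [np.float64(0.081), np.float64(0.18), 0, 0, 0, 0.4]
0.25 [np.float64(0.096), np.float64(0.227), 0, 0, 0, 0.5]
0.3 [np.float64(0.108), np.float64(0.275), 0, 0, 0, 0.6]
0.35 [np.float64(0.117), np.float64(0.323), 0, 0, 0, 0.7]
0.4 [np.float64(0.125), np.float64(0.372), 0, 0, 0, 0.8]
```

Emit:
step_arm(steps=[[[0, 0.04, 0, 0, 0, 0], [0, 0.08, 0, 0, 0, 0], [0, 0.12, 0, 0, 0, 0], [0, 0.16, 0, 0, 0, 0], [0, 0.2, 0, 0, 0, 0], [0, 0.23, 0, 0, 0, 0]]])

```text
clock: 14.05
tool_pos: [0.5741, 0.15, 0.0883]
orientation: [180.0, 0.0, 22.2]
force: [-0.1, -0.1, 0.0]
opening: 0.0003
gripper_force: 0.0
```

Emit:
step_arm(steps=[[[0, 0.03, 0, 0, 0, 0], [0, 0.06, 0, 0, 0, 0], [0, 0.09, 0, 0, 0, 0]]])

```text
clock: 14.35
tool_pos: [0.5774, 0.1427, 0.0882]
orientation: [-180.0, -0.0, 22.2]
force: [-1.3, 5.0, -0.9]
opening: 0.0004
gripper_force: 2.4
```

```bash
python3 -c "
from h import *
turn(.05,.1,.15,.2,.25,.3,.35,.4)"
```

```text
axis in tool xy [-0.0854  0.0177] z 0.0882 yaw 22.2 F [-1.3  5.  -0.9] push 5.1 t 14.35 j6 80.0
0.05 [np.float64(0.008), np.float64(0.043), 0, 0, 0, 0.1]
0.1 [np.float64(0.013), np.float64(0.086), 0, 0, 0, 0.2]
0.15 [np.float64(0.017), np.float64(0.13), 0, 0, 0, 0.3]
0.2 [np.float64(0.018), np.float64(0.173), 0, 0, 0, 0.4]
0.25 [np.float64(0.017), np.float64(0.217), 0, 0, 0, 0.5]
0.3 [np.float64(0.014), np.float64(0.26), 0, 0, 0, 0.6]
0.35 [np.float64(0.009), np.float64(0.304), 0, 0, 0, 0.7]
0.4 [np.float64(0.002), np.float64(0.347), 0, 0, 0, 0.8]
```

Emit:
step_arm(steps=[[[0.008, 0.043, 0, 0, 0, 0.1], [0.013, 0.086, 0, 0, 0, 0.2], [0.017, 0.13, 0, 0, 0, 0.3], [0.018, 0.173, 0, 0, 0, 0.4], [0.017, 0.217, 0, 0, 0, 0.5], [0.014, 0.26, 0, 0, 0, 0.6]]])

```text
clock: 14.95
tool_pos: [0.5893, 0.1195, 0.0884]
orientation: [-179.9, -0.1, 4.9]
force: [1.3, 5.2, -2.1]
opening: 0.0003
gripper_force: 2.3
```

Emit:
step_arm(steps=[[[0.008, 0.043, 0, 0, 0, 0.1], [0.013, 0.086, 0, 0, 0, 0.2], [0.017, 0.13, 0, 0, 0, 0.3], [0.018, 0.173, 0, 0, 0, 0.4], [0.017, 0.217, 0, 0, 0, 0.5]]])

```text
clock: 15.45
tool_pos: [0.5934, 0.098, 0.0885]
orientation: [-179.9, -0.1, -9.4]
force: [3.3, 5.2, -1.7]
opening: 0.0005
gripper_force: 2.3
```

```bash
python3 -c "
from h import *
turn(.03,.06,.09,.12,.15)"
```

```text
axis in tool xy [-0.0866  0.0184] z 0.0885 yaw -9.4 F [ 3.3  5.2 -1.7] push 5.7 t 15.45 j6 53.0
0.03 [np.float64(0.005), np.float64(0.026), 0, 0, 0, 0.06]
0.06 [np.float64(0.009), np.float64(0.052), 0, 0, 0, 0.12]
0.09 [np.float64(0.013), np.float64(0.079), 0, 0, 0, 0.18]
0.12 [np.float64(0.016), np.float64(0.105), 0, 0, 0, 0.24]
0.15 [np.float64(0.018), np.float64(0.131), 0, 0, 0, 0.3]
```

Emit:
step_arm(steps=[[[0.008, 0.043, 0, 0, 0, 0.1], [0.013, 0.086, 0, 0, 0, 0.2], [0.018, 0.13, 0, 0, 0, 0.3]]])

```text
clock: 15.75
tool_pos: [0.5933, 0.0849, 0.0887]
orientation: [-179.9, -0.1, -18.0]
force: [3.3, 4.5, -1.7]
opening: 0.0003
gripper_force: 2.3
```

Emit:
step_arm(steps=[[[0.008, 0.043, 0, 0, 0, 0.1], [0.013, 0.086, 0, 0, 0, 0.2], [0.018, 0.13, 0, 0, 0, 0.3]]])

```text
clock: 16.05
tool_pos: [0.5913, 0.0719, 0.0888]
orientation: [-179.8, -0.1, -26.6]
force: [4.2, 3.7, -2.5]
opening: 0.0002
gripper_force: 2.4
```

```bash
python3 -c "
from h import *
turn(.1)"
```

```text
axis in tool xy [-0.087   0.0188] z 0.0888 yaw -26.6 F [ 4.2  3.7 -2.5] push 5.2 t 16.05 j6 38.0
0.1 [np.float64(0.014), np.float64(0.088), 0, 0, 0, 0.2]
```

Emit:
step_arm(steps=[[[0.007, 0.044, 0, 0, 0, 0.1], [0.013, 0.087, 0, 0, 0, 0.2]]])

```text
clock: 16.25
tool_pos: [0.589, 0.0637, 0.0889]
orientation: [-179.8, -0.2, -32.3]
force: [5.8, 5.0, -2.3]
opening: 0.0004
gripper_force: 3.4
```

Emit:
step_arm(steps=[[[0.007, 0.044, 0, 0, 0, 0.1], [0.013, 0.087, 0, 0, 0, 0.2]]])

```text
clock: 16.45
tool_pos: [0.5863, 0.0563, 0.089]
orientation: [-179.7, -0.2, -38.0]
force: [8.7, 7.5, -5.4]
opening: 0.0006
gripper_force: 4.9
```

Emit:
step_arm(steps=[[[0.007, 0.044, 0, 0, 0, 0.1], [0.013, 0.087, 0, 0, 0, 0.2]]])

```text
clock: 16.65
tool_pos: [0.5831, 0.0493, 0.0892]
orientation: [-179.5, -0.2, -43.7]
force: [10.8, 9.6, -7.6]
opening: 0.0001
gripper_force: 6.4
```

Emit:
step_arm(steps=[[[0.007, 0.044, 0, 0, 0, 0.1], [0.013, 0.087, 0, 0, 0, 0.2]]])

```text
clock: 16.85
tool_pos: [0.5793, 0.0427, 0.0895]
orientation: [-179.4, -0.2, -49.5]
force: [15.8, 10.6, -10.1]
opening: 0.0001
gripper_force: 8.1
```

The push is now 19 N while moving, which is firm. I'll back off.

Emit:
step_arm(steps=[[[0, -0.1, 0, 0, 0, 0], [0, -0.3, 0, 0, 0, 0], [0, -0.4, 0, 0, 0, 0], [0, -0.4, -0.3, 0, 0, 0], [0, -0.4, -0.7, 0, 0, 0], [0, -0.4, -1, 0, 0, 0], [0, -0.4, -1, 0, 0, 0], [0, -0.4, -1, 0, 0, 0]]])

```text
clock: 17.65
tool_pos: [0.6041, 0.0657, 0.1888]
orientation: [-179.9, -0.0, -49.4]
force: [0.1, -1.2, -0.0]
opening: 0.0002
gripper_force: 0.0
```

Emit:
step_arm(steps=[[[0.2, 0, -0.3, 0, 0, 0], [0.5, 0, -0.5, 0, 0, 0], [0.5, 0, -0.5, 0, 0, 0], [0.5, 0, -0.5, 0, 0, 0]]])

```text
clock: 18.05
tool_pos: [0.6361, 0.0273, 0.2366]
orientation: [179.9, 0.1, -49.5]
force: [-0.6, 0.1, -0.2]
opening: 0.0004
gripper_force: 0.0
```

```bash
python3 - <<'E'
from h import *
np.set_printoptions(precision=4,suppress=True)
to(.6,.1,.2,0);print(get_obs()['force'])
im,H,P=cloud("side");cv2.imwrite("pics/side5.png",im[:,:,::-1])
B=box(P,(.5046,.094),.035);z=P[...,2]
for a,b in((.095,.108),(.112,.128)):
    m=B&(z>a)&(z<b);print(a,circ(P[m],.018))
m=box(P,(.5042,.0928),.06)&(z>.083)&(z<.0875);k,L,s,c=cv2.connectedComponentsWithStats(m.astype(np.uint8))
print([(s[i,4],P[L==i].mean(0)) for i in range(1,k)])
m=(H[...,0]>20)&(H[...,0]<32)&(H[...,1]>150)&box(P,(.505,.094),.03)&(z<.105)
print(np.percentile(z[m],[2,10,50,90]),z[B&(z<.165)].max())
E
```

```text
at [0.6361 0.0273 0.2366] [179.9   0.1 -49.5] t 18.05
go [-0.787 -0.198  0.367] [ 0.002  0.004 -1.729]
[-0.5942  0.0839 -0.2171]
0.095 (array([0.5054, 0.0923]), np.float64(0.0008235903144404891), 171)
0.112 (array([0.5053, 0.0923]), np.float64(0.0007644463931883276), 221)
[(np.int32(3), array([0.4846, 0.075 , 0.0846])), (np.int32(13), array([0.5306, 0.0978, 0.0855])), (np.int32(1), array([0.4818, 0.0915, 0.086 ])), (np.int32(1), array([0.5244, 0.1058, 0.0856])), (np.int32(68), array([0.4951, 0.1145, 0.0857])), (np.int32(4), array([0.517 , 0.1126, 0.086 ]))]
[0.0852 0.0868 0.091  0.0921] 0.15910527950466416
```

View pics/side5.png

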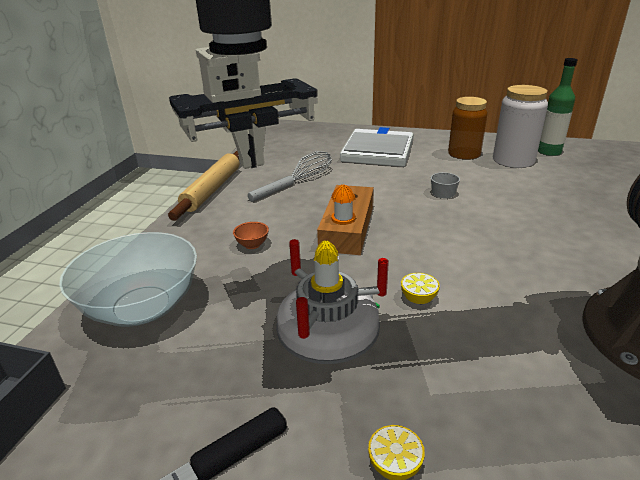

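The picture shows the reamer upright in the closed chuck at (327,265), the posts turned by about 1.2 rad, and the gripper clear. The lemons, salt bowl and orange reamer look undisturbed. I'm handing it in.

```bash
python3 -c "
from plant import *
print(close_job())"
```

```text
the job is handed in; nothing more can be done
None
```

The job is handed in at about 18 s: the yellow reamer stands upright and centred in the chuck with its flange on the jaws, tightened to about 19 N on the post while moving, and the gripper is clear; `close_job()` returned no verdict and the jaw forces weren't measured directly.

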